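# Latch the stall carrier's keeper bar and lift the carrier level

## Robot

A 6-joint arm with a two-finger parallel gripper is mounted at the origin on a cart in front of the work surface, level with it; the furniture and walls round the work are solid. World frame = base frame: x ahead of the robot, y to its left, z up, the work surface at z = 0. Lengths are in m, angles in rad, forces in N, time in s.
With the tool pointing down it reaches from about 0.35 to 0.85 m from the base axis. Payload 8.1 kg.
Tool frame: the origin (TCP) lies between the finger pads; the fingertips stand 14 mm ahead of it and the grasp point (between the pads) lies 5 mm behind it; z points along the fingers, y is the line along which they close (so a half turn about z gives the same grasp; the last joint's range is limited). The gripper opens to 93 mm and grips with 3 to 60 N. Pads are 15 mm wide; open, the fingers measure 128 mm over their backs; the gripper's body (75 mm by 188 mm) begins 65 mm behind the grasp point.
Start: joints at [1.021, 0.13, 1.488, -0, 1.523, -0.085], TCP at [0.269, 0.536, 0.204] pointing down, gripper open.
Joint ranges: [-2.96, 2.96], [-0.89, 2.26], [0.02, 2.5], [-1.34, 4.48], [0, 2.73], [-2.66, 2.66]. Speed limits (rad/s): [2.39, 2.39, 2.79, 3.14, 3.14, 3.14].

## Interface

Orientations are given as a rotation vector (axis times angle).
In Python, from plant import robot gives the robot as it stands.
- The arm moves only by the tool arm_command, never from a script. Its argument "targets" is a list of rows, each an object of numbers: "x", "y", "z": the shift along the world's x, y, z in units of 500 mm (1.0 is 500 mm); "rx", "ry", "rz": the turn, a rotation vector about the world's x, y, z in units of 2 rad (1.0 is 2 rad); "claw": the closure in counts, from 0 (fully open) to 255 (shut). In form: [{"x": .., "y": .., "z": .., "rx": .., "ry": .., "rz": .., "claw": ..}, ...]. A call has 1 to 10 rows; each row is the pose to reach, as a shift and turn from the pose commanded when the call began; what a row does not reach only later rows make up. A row lasts 1/12 s, in which the tool goes at most 41.7 mm and 7.16 degrees, less where a joint would pass 70% of its speed; a pose out of reach is approached as far as the arm can. A call with a number of a shift or a turn outside -1 to 1 is refused whole. A call with a gripper value outside its range is refused whole. The fingers move at their own pace and stop on an object; "squeeze" is the grip in N (left out, the last holds). Time passes only in rows, so rows that repeat a pose let the fingers close. It gives the time, the measured TCP pose, the force, the opening and the grip force at its end, in the units of the state.
- robot.read_state(): the state, without advancing time (a new reading comes with each control period).
- robot.read_camera(name): name is "side" or "top"; returns (picture, depth): 400x640x3 uint8, red, green, blue; 400x640 float32, m along the optical axis (not along the pixel's ray), 0 where there is no reading.
- robot.get_calibration(name): a dict with "intrinsics" (3x3 intrinsics, pixels), "dist" ([k1, k2, p1, p2, k3] as OpenCV has them; the pictures are not rectified), "origin" and "orientation" of the camera in the world. Camera axes: x right, y up, looking along -z (the intrinsics and any distortion apply to the point x, -y, -z); pixel columns grow to the right and rows downward; lengths in m; the calibration is good to about 2 mm. A picture is of the moment at which its call begins. get_calibration takes no time and is no camera call.
- robot.close_job(): hands the job in; it is judged then, once.
The state is a dict: "t": time; "q": joint angles; "dq": joint speeds; "joint_torque": joint torques, N m; "tool_pos": TCP position; "orientation": TCP orientation; "force": force on the tool from outside, world axes, zero at the start; "wrist_torque": the same for the moment, N m; "opening": finger opening in m; "gripper_force": force on a finger pad.
Only numpy, scipy, OpenCV 4.12 (cv2) and the standard library are available. Lean on these libraries where they do the work, as an engineer would, in place of code of your own. Each camera call takes 0.05 s, during which the arm holds its last target. There are 200 camera calls.

## Task

Swing the wooden carrier's raised keeper bar down over the three jars until it snaps past the spring ball and is fully shut, while the carrier still stands on the table. Then lift the carrier straight up by its top handle, about 10 cm off the table, and finish while still holding it there in the air, level and still, with the jars and the card stand in their places. Do not shift the goods lying round it.

Things in the scene. Friction and masses are not known exactly. Their poses are not given: they have to be found in the camera images.
- carrier: loose wooden carry tray, 170 (x) by 230 mm (y), rim 29 mm high, about 0.75 kg loaded. Origin: centre of its underside; z up, y along the handle. Its -x side, toward the robot within 0.65 rad, is the bay with the jars and the keeper bar; its +x side holds the card stand. Loaded, its centre of mass lies within about 12 mm of the handle's middle seen from above
- handle (a point): middle of the carrier's handle: a straight wooden bar 16 mm wide (x), 22 mm high, 216 mm long along the carrier's y, carried by a post 12 mm thick at each end (y = +-99 mm). This point is the bar's centre, 106 mm above the carrier's underside; at least 45 mm of open space below the bar
- keeper (a joint): angle of the keeper bar, rad: 0 fully shut (level over the jars, at its stop), growing as its free end rises; 0.65 to 1.1 at the start. Turns about the carrier's x axis through point keeper_hinge; light friction holds it where it is left. A spring ball resists from about 0.08 to 0.04 rad (2 to 3 N at the tab); past that it snaps to 0 and is held
- keeper_hinge (a point): hinge of the keeper bar, a fixed point of the carrier at x = -58, y = -98, z = 60 mm, in a fork 25 (x) by 16 mm (y) whose top is 68 mm high. The bar is a round wooden rod 10 mm thick in the plane x = -58 mm of the carrier, running from here toward the carrier's +y when shut
- keeper_tab (a point): middle of the upper face of the thumb tab at the bar's free end: 24 mm wide (carrier x), 26 mm along the bar, 8 mm thick; 218 mm from the hinge. z axis: the face's normal (up when shut, then 64 mm above the carrier's underside; leaning toward the hinge when raised), y axis: outward along the bar
- catch_top (a point): middle of the top of the wooden catch post that carries the spring ball, fixed to the carrier beside the shut bar at x = -39, y = 75, z = 76 mm; 14 (x) by 22 mm (y)
- jar1_center (a point): centre of a small lidded glass jar, diameter 39, height 42 mm, about 50 g, loose in the well nearest the hinge (the wells' walls rise 17 mm above their floor, which is 10 mm above the carrier's underside); z axis along the jar
- jar2_center (a point): centre of the same kind of jar in the middle well
- jar3_center (a point): centre of the same kind of jar in the well nearest the catch
- card_stand: clear acrylic card stand 33 x 88 x 59 mm, loose in the carrier's rear pocket; origin: centre of its underside, z up
- coasters_plum: bystander: round stack of coasters 115 mm across, 28 mm high, lying left of the carrier; origin: centre of its underside
- coasters_sun: bystander: larger round stack of coasters 132 mm across, 37 mm high, lying farther left; origin: centre of its underside
- hairtie_white: bystander: hair tie on a flat card, 175 x 90 x 16 mm, lying just right of the carrier; origin: centre of its underside
- case_sage: bystander: flat glasses sleeve 208 x 91 x 25 mm, lying farther right; origin: centre of its underside
Mind the look-alikes: they are no part of the job. What is meant by the card_stand is not turquoise, and is the larger of those in its own colour.

How it is judged:
On the way, in this order (a step that is already met when the one before it is completed fails the run):
1. the keeper bar is snapped shut while the carrier stands on the table (value of joint keeper below 0.03 rad and height (world z) of carrier below 0.015 m and angle between carrier's own z axis and vertical below 0.1 rad), for 0.2 s.
2. the carrier hangs in the gripper clear of the table, level, the bar still shut (height (world z) of carrier between 0.06 and 0.16 m and value of joint keeper below 0.03 rad and angle between carrier's own z axis and vertical below 0.12 rad and contact force between carrier and the fingers above 1 N), for 0.3 s.
At the end, for the whole second after the job is handed in: carrier held in the fingers, underside 60 to 160 mm above the table, within 180 mm of its start, tilt under 0.12 rad, still (under 0.03 m/s, 0.15 rad/s), touching none of the goods, keeper shut (under 0.03 rad), jars and card stand upright (within 0.3 rad) and down in their places (all of step 2 and distance of carrier from where it was at the start of the episode below 0.18 m and linear speed of carrier below 0.03 m/s and angular speed of carrier below 0.15 rad/s and contact force between carrier and coasters_plum below 0.1 N and contact force between carrier and coasters_sun below 0.1 N and contact force between carrier and hairtie_white below 0.1 N and contact force between carrier and case_sage below 0.1 N and z of jar1_center in the frame of carrier between 0.02 and 0.045 m and angle between each of jar1_center, jar2_center, jar3_center, card_stand's own z axis and vertical below 0.3 rad and z of jar2_center in the frame of carrier between 0.02 and 0.045 m and z of jar3_center in the frame of carrier between 0.02 and 0.045 m and z of card_stand in the frame of carrier between 0 and 0.03 m); the arm keeps its last pose, push and grip.
It fails at once if the carrier is lifted while its keeper bar is open (height (world z) of carrier above 0.025 m and value of joint keeper above 0.06 rad).
It fails at once if a bystander is shifted by more than 30 mm (distance of any of coasters_plum, coasters_sun, hairtie_white, case_sage from where it was at the start of the episode above 0.03 m).
It also fails if it takes over 48 s, if anything falls off the work surface, if the arm or the gripper's body presses on something with over 40 N, if the wrist force passes 120 N, or if a joint passes its speed limit or range.

## Working session

There is one attempt and no reset: what is moved stays moved. The work goes in short steps, Python scripts to look and compute and a tool call to move; the robot and the scene stay as the last step left them, time stands still between calls to the robot, and variables do not carry over. Pictures are saved under pics/ and viewed, at most 10 in all, crops included, and the job is handed in when it is done.

Besides the shell and the picture viewer there is one more tool, called after "Emit:" as name([rows], argument=value, ...), one row to a line, values as JSON. arm_command: Moves the arm, as the interface text tells. Shifts and turns lie within -1 to 1; 1 stands for 500 mm of shift or 2 rad of turn. Its arguments: {"type":"object","properties":{"targets":{"type":"array","items":{"type":"object","properties":{"x":{"type":"number","minimum":-1,"maximum":1},"y":{"type":"number","minimum":-1,"maximum":1},"z":{"type":"number","minimum":-1,"maximum":1},"rx":{"type":"number","minimum":-1,"maximum":1},"ry":{"type":"number","minimum":-1,"maximum":1},"rz":{"type":"number","minimum":-1,"maximum":1},"claw":{"type":"number"}}}},"squeeze":{"type":"number"}},"required":["targets"]}

```bash
mkdir -p pics; cat > h.py <<'E'
import numpy as np, cv2
from scipy.spatial.transform import Rotation as R
from plant import robot
def cal(n):
    c=robot.get_calibration(n); K=np.array(c["intrinsics"]); d=np.array(c["dist"],float)
    o=np.array(c["orientation"],float)
    M=o if o.shape==(3,3) else R.from_rotvec(o).as_matrix()
    return K,d,np.array(c["origin"]),M@np.diag([1,-1,-1])
def cloud(n,D):
    K,d,o,M=cal(n); v,u=np.mgrid[0:400,0:640]
    p=cv2.undistortPoints(np.stack([u,v],-1).reshape(-1,1,2).astype(float),K,d).reshape(400,640,2)
    P=np.dstack([p,np.ones((400,640))])*D[...,None]
    W=P@M.T+o; W[D==0]=np.nan; return W
def proj(n,P):
    K,d,o,M=cal(n); q=(np.atleast_2d(P)-o)@M
    return cv2.projectPoints(q,np.zeros(3),np.zeros(3),K,d)[0].reshape(-1,2)
E
python3 - <<'E'
from h import *
for n in ("side","top"):
    print(n,robot.get_calibration(n))
    p,D=robot.read_camera(n); np.savez(f"{n}0.npz",p=p,D=D); cv2.imwrite(f"pics/{n}0.png",p[...,::-1])
print(robot.read_state())
E
```

```text
side {'intrinsics': array([[474.35560363,   0.        , 317.36507657],
       [  0.        , 474.35560363, 203.20721606],
       [  0.        ,   0.        ,   1.        ]]), 'dist': array([-0.01471849,  0.        ,  0.        ,  0.        ,  0.        ]), 'origin': array([ 0.59684966, -1.1104346 ,  0.90009422]), 'orientation': array([0.94112065, 0.03030766, 0.05476445])}
top {'intrinsics': array([[493.22790417,   0.        , 323.09349938],
       [  0.        , 493.22790417, 196.4891932 ],
       [  0.        ,   0.        ,   1.        ]]), 'dist': array([0.04857863, 0.        , 0.        , 0.        , 0.        ]), 'origin': array([ 0.1712189 , -0.14989305,  1.64345034]), 'orientation': array([ 0.21446995, -0.1467459 , -1.15502175])}
{'t': 0.1, 'q': array([ 1.02062911e+00,  1.31096624e-01,  1.48912909e+00, -1.57273333e-05,
        1.52298533e+00, -8.54067400e-02]), 'dq': array([-0.00065189, -0.00143871, -0.00118898,  0.00027033,  0.00062705,
        0.000963  ]), 'joint_torque': array([ 7.76008656e-04, -5.61339641e+01, -4.93095839e+01,  7.70661095e-02,
        2.90904671e-02, -1.02814772e-04]), 'tool_pos': array([0.26864413, 0.53592217, 0.20300847]), 'orientation': array([-7.23376894e-01, -3.05667156e+00,  2.42220784e-03]), 'force': array([-1.04758358,  0.95993994, -0.04941074]), 'wrist_torque': array([0.00520807, 0.0258117 , 0.0629661 ]), 'gripper_force': 0.0, 'opening': 0.09297926856791923}
```

View pics/top0.png

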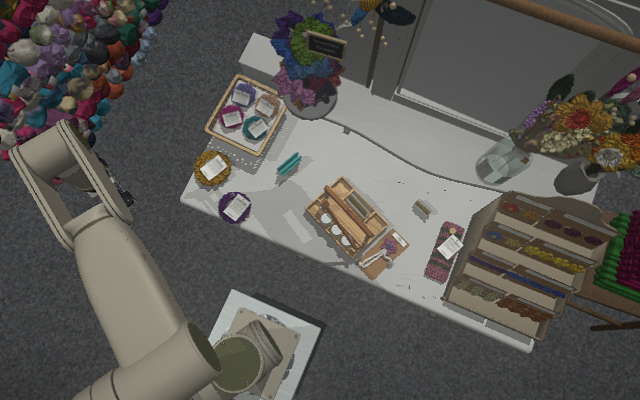

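View pics/side0.png

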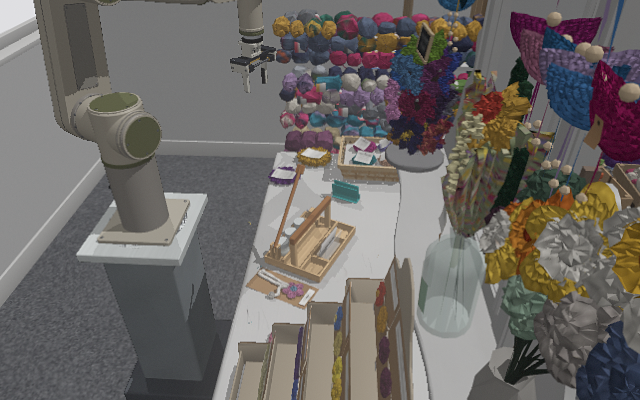

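Top view: the carrier is at about (348,222), with its raised bar seen from above and three jars at (325,217), (335,228) and (347,240). Card stand candidates are the clear one in the carrier (358,205), a turquoise one (289,163) and a small clear one (422,207). I choose the one in the carrier. In the side view the bar rises from the hinge at about (278,258) to its tip at (303,168).

```bash
python3 - <<'E'
from h import *
a=np.load("top0.npz");b=np.load("side0.npz")
W=cloud("top",a["D"]); S=cloud("side",b["D"])
c1=cv2.resize(a["p"][165:285,290:420],None,fx=3.0,fy=3.0,interpolation=cv2.INTER_CUBIC)
c2=cv2.resize(b["p"][160:290,240:365],None,fx=3.0,fy=3.0,interpolation=cv2.INTER_CUBIC)
h=max(c1.shape[0],c2.shape[0]); f=lambda c:np.vstack([c,np.zeros((h-c.shape[0],c.shape[1],3),np.uint8)])
cv2.imwrite("pics/crop0.png",np.hstack([f(c1),f(c2)])[...,::-1])
print("table",np.nanmedian(W[195:205,300:310].reshape(-1,3),0), np.nanmedian(S[225:235,360:375].reshape(-1,3),0))
for n,Q in (("top",W),("side",S)):
    m=(Q[...,0]>.3)&(Q[...,0]<.85)&(Q[...,1]>-.25)&(Q[...,1]<.25)
    P=Q[m]
    for z0,z1 in ((.015,.04),(.09,.125),(.125,.16),(.16,.2),(.2,.25),(.25,.3)):
        k=P[(P[:,2]>z0)&(P[:,2]<z1)]
        if len(k): 
            r=cv2.minAreaRect(k[:,:2].astype(np.float32)); print(n,z0,len(k),np.median(k,0).round(3),np.round(r[0],3),np.round(r[1],3),round(r[2],1))
E
```

```text
table [0.51736653 0.06098744 0.00122415] [ 6.77228340e-01 -1.32978877e-03 -6.02577141e-04]
top 0.015 1414 [ 0.503 -0.075  0.026] [0.583 0.014] [0.438 0.509] 4.6
top 0.09 419 [ 0.51  -0.106  0.116] [ 0.492 -0.084] [0.215 0.072] 65.1
top 0.125 3300 [ 0.793 -0.102  0.153] [ 0.724 -0.093] [0.428 0.396] 45.4
top 0.16 787 [0.759 0.123 0.173] [ 0.746 -0.055] [0.457 0.397] 45.0
top 0.2 221 [0.733 0.1   0.231] [0.616 0.074] [0.364 0.134] 20.9
top 0.25 328 [0.789 0.103 0.285] [0.765 0.142] [0.075 0.194] 38.8
side 0.015 1774 [ 0.531 -0.119  0.026] [0.555 0.006] [0.483 0.424] 89.1
side 0.09 559 [ 0.507 -0.118  0.113] [ 0.492 -0.086] [0.216 0.072] 65.4
side 0.125 2984 [ 0.793 -0.11   0.152] [ 0.701 -0.035] [0.363 0.407] 64.5
side 0.16 895 [0.78  0.12  0.173] [0.663 0.019] [0.446 0.169] 44.7
side 0.2 598 [0.773 0.107 0.227] [0.643 0.077] [0.413 0.119] 21.2
side 0.25 696 [0.795 0.102 0.279] [0.778 0.14 ] [0.097 0.182] 36.1
```

View pics/crop0.png

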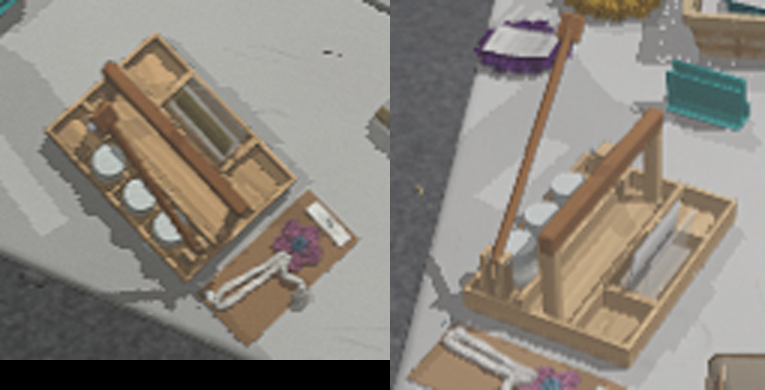

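The crop shows the clear card stand in the rear pocket, so the choice holds. The handle runs from about (326,187) to (372,237) in the top view. The bar's tip is at side pixel (430→571/3: about 300,168), and its hinge is near (276,243).

```bash
cat > fit.py <<'E'
from h import *
def fit(zoff=0):
    out={}
    H=[];B=[];Rm=[]
    for n in ("top","side"):
        p,D=robot.read_camera(n); Q=cloud(n,D)
        c=p.astype(int); br=(c[...,0]-c[...,2]>35)
        m=(Q[...,0]>.38)&(Q[...,0]<.68)&(Q[...,1]>-.24)&(Q[...,1]<.08)
        np.savez(n+"L.npz",p=p,D=D,Q=Q)
        out[n]=Q[m&br]
    return out
E
python3 - <<'E'
from fit import *
o=fit()
for n,P in o.items():
    c=np.array([.508,-.105])
    for ax0 in [None]:
        k=P[(P[:,2]>.108+zo)&(P[:,2]<.125)] if False else P[(P[:,2]>.105)&(P[:,2]<.126)]
        # dominant line by RANSAC
        best=0;rng=np.random.default_rng(0)
        for _ in range(800):
            i,j=rng.choice(len(k),2,False); d=k[j,:2]-k[i,:2]; L=np.linalg.norm(d)
            if L<.08: continue
            d/=L; e=abs((k[:,:2]-k[i,:2])@np.array([-d[1],d[0]])); s=(e<.009).sum()
            if s>best: best=s; inl=e<.009
        h=k[inl]; r=cv2.minAreaRect(h[:,:2].astype(np.float32))
    cx=h[:,:2].mean(0); u,s,vt=np.linalg.svd(h[:,:2]-cx); d=vt[0]*np.sign(vt[0,1]); t=(h[:,:2]-cx)@d
    lo,hi=np.percentile(t,[1,99]); mid=cx+d*(lo+hi)/2
    print(n,"handle mid",mid.round(4),"len",round(hi-lo,3),"dir",d.round(3),"z90",np.percentile(h[:,2],90).round(4),"yaw",np.arctan2(-d[0],d[1]).round(3),r)
    ex=np.array([d[1],-d[0]])
    L=np.c_[(P[:,:2]-mid)@ex,(P[:,:2]-mid)@d,P[:,2]]
    b=L[(abs(L[:,0]+.058)<.03)&(L[:,1]>-.12)&(L[:,1]<.13)&(L[:,2]>.085)]
    print(" bar pts",len(b),"tip zmax",b[np.argsort(-b[:,2])[:8]].round(3).tolist())
    s_=np.polyfit(b[:,2],b[:,:2],1); print("  y,x vs z fit",s_.round(4).tolist(),"y,z range",b.min(0).round(3),b.max(0).round(3),"angle",np.arctan(1/s_[0,1]).round(3))
    rm=L[(L[:,2]>.02)&(L[:,2]<.034)&(abs(L[:,0])<.11)&(abs(L[:,1])<.13)]
    print(" rim",np.percentile(rm,[1,99],axis=0).round(3).tolist())
E
```

```text
top handle mid [ 0.5157 -0.0955] len 0.207 dir [0.409 0.913] z90 0.1214 yaw -0.421 ((0.5151466727256775, -0.09519950300455093), (0.21171344816684723, 0.017629515379667282), 65.6279525756836)
 bar pts 154 tip zmax [[-0.055, 0.055, 0.238], [-0.054, 0.051, 0.237], [-0.065, 0.049, 0.236], [-0.065, 0.053, 0.234], [-0.048, 0.054, 0.234], [-0.052, 0.05, 0.234], [-0.048, 0.05, 0.234], [-0.056, 0.05, 0.233]]
  y,x vs z fit [[0.0009, 0.9027], [-0.0576, -0.1584]] y,z range [-0.069 -0.082  0.087] [-0.046  0.058  0.238] angle 0.837
 rim [[-0.085, -0.113, 0.021], [0.084, 0.115, 0.034]]
side handle mid [ 0.5181 -0.0986] len 0.209 dir [0.409 0.913] z90 0.1177 yaw -0.421 ((0.5171265602111816, -0.09632285684347153), (0.21447701752185822, 0.017514124512672424), 65.86223602294922)
 bar pts 284 tip zmax [[-0.057, 0.054, 0.234], [-0.05, 0.053, 0.234], [-0.069, 0.055, 0.233], [-0.06, 0.055, 0.233], [-0.062, 0.048, 0.233], [-0.053, 0.054, 0.232], [-0.056, 0.053, 0.232], [-0.058, 0.052, 0.232]]
  y,x vs z fit [[-0.0032, 0.8943], [-0.0593, -0.1533]] y,z range [-0.072 -0.079  0.085] [-0.049  0.06   0.234] angle 0.841
 rim [[-0.086, -0.115, 0.02], [0.083, 0.117, 0.033]]
```

Emit:
arm_command([
  {"z": 0.1, "y": -0.05, "rz": -0.06, "claw": 255},
  {"x": 0.28, "y": -0.76, "z": 0.2, "rz": -0.763, "claw": 255},
  {"x": 0.28, "y": -0.76, "z": 0.2, "rz": -0.763, "claw": 255},
  {"x": 0.28, "y": -0.76, "z": 0.2, "rz": -0.763, "claw": 255},
  {"x": 0.28, "y": -0.76, "z": 0.2, "rz": -0.763, "claw": 255},
  {"x": 0.28, "y": -0.76, "z": 0.2, "rz": -0.763, "claw": 255},
  {"x": 0.28, "y": -0.76, "z": 0.2, "rz": -0.763, "claw": 255},
  {"x": 0.28, "y": -0.76, "z": 0.2, "rz": -0.763, "claw": 255},
  {"x": 0.28, "y": -0.76, "z": 0.2, "rz": -0.763, "claw": 255},
  {"x": 0.28, "y": -0.76, "z": 0.2, "rz": -0.763, "claw": 255},
])

```text
schema error: expected keys x, y, z, rx, ry, rz, claw
```

```bash
cat > st.py <<'E'
from h import *
s=robot.read_state(); Rm=R.from_rotvec(s["orientation"]).as_matrix()
print("t",round(s["t"],2),"pos",s["tool_pos"].round(4),"z",Rm[:,2].round(3),"yawY",np.arctan2(Rm[1,1],Rm[0,1]).round(3),"F",s["force"].round(2),"T",s["wrist_torque"].round(2),"open",round(s["opening"],4),"grip",s["gripper_force"],"q",s["q"].round(2))
E
python3 st.py
```

```text
t 0.2 pos [0.2687 0.536  0.2033] z [-0.001 -0.001 -1.   ] yawY 1.106 F [ 0.93 -0.6   0.39] T [ 0.02  0.   -0.04] open 0.0927 grip 0.0 q [ 1.02  0.13  1.49 -0.    1.52 -0.09]
```

Emit:
arm_command([
  {"x": 0, "y": -0.05, "z": 0.1, "rx": 0, "ry": 0, "rz": -0.06, "claw": 255},
  {"x": 0.28, "y": -0.76, "z": 0.2, "rx": 0, "ry": 0, "rz": -0.763, "claw": 255},
  {"x": 0.28, "y": -0.76, "z": 0.2, "rx": 0, "ry": 0, "rz": -0.763, "claw": 255},
  {"x": 0.28, "y": -0.76, "z": 0.2, "rx": 0, "ry": 0, "rz": -0.763, "claw": 255},
  {"x": 0.28, "y": -0.76, "z": 0.2, "rx": 0, "ry": 0, "rz": -0.763, "claw": 255},
  {"x": 0.28, "y": -0.76, "z": 0.2, "rx": 0, "ry": 0, "rz": -0.763, "claw": 255},
  {"x": 0.28, "y": -0.76, "z": 0.2, "rx": 0, "ry": 0, "rz": -0.763, "claw": 255},
  {"x": 0.28, "y": -0.76, "z": 0.2, "rx": 0, "ry": 0, "rz": -0.763, "claw": 255},
  {"x": 0.28, "y": -0.76, "z": 0.2, "rx": 0, "ry": 0, "rz": -0.763, "claw": 255},
  {"x": 0.28, "y": -0.76, "z": 0.2, "rx": 0, "ry": 0, "rz": -0.763, "claw": 255},
])

```text
t: 1.03
tool_pos: [0.4028, 0.1707, 0.3015]
orientation: [2.376, 2.055, 0.001]
force: [0.4, 0.4, 0.2]
opening: 0.0311
gripper_force: 0.0
```

```bash
python3 st.py
```

```text
t 1.03 pos [0.4028 0.1707 0.3015] z [ 0.  0. -1.] yawY -0.145 F [0.42 0.39 0.19] T [-0.07  0.05  0.02] open 0.0311 grip 0.0 q [ 0.28 -0.34  1.75  0.    1.73  0.43]
```

Emit:
arm_command([
  {"x": 0.15, "y": -0.38, "z": -0.03, "rx": 0, "ry": 0, "rz": -0.138, "claw": 255},
  {"x": 0.15, "y": -0.38, "z": -0.03, "rx": 0, "ry": 0, "rz": -0.138, "claw": 255},
  {"x": 0.15, "y": -0.38, "z": -0.03, "rx": 0, "ry": 0, "rz": -0.138, "claw": 255},
  {"x": 0.15, "y": -0.38, "z": -0.03, "rx": 0, "ry": 0, "rz": -0.138, "claw": 255},
  {"x": 0.15, "y": -0.38, "z": -0.03, "rx": 0, "ry": 0, "rz": -0.138, "claw": 255},
  {"x": 0.15, "y": -0.38, "z": -0.03, "rx": 0, "ry": 0, "rz": -0.138, "claw": 255},
  {"x": 0.15, "y": -0.38, "z": -0.03, "rx": 0, "ry": 0, "rz": -0.138, "claw": 255},
  {"x": 0.15, "y": -0.38, "z": -0.03, "rx": 0, "ry": 0, "rz": -0.138, "claw": 255},
])

```text
t: 1.7
tool_pos: [0.4774, -0.0173, 0.286]
orientation: [-2.632, -1.714, 0.0]
force: [-0.8, 0.2, 0.8]
opening: 0.0008
gripper_force: 0.0
```

```bash
python3 st.py; python3 - <<'E'
from h import *
o=np.array([.5165,-.0965,0]);d=np.array([.409,.913,0]);ex=np.array([.913,-.409,0]);z=np.array([0,0,1])
for th in (.84,.7,.55,.4,.3,.2,.12,.06,0):
    p=o-.058*ex+d*(-.098+.218*np.cos(th)-.004*np.sin(th))+z*(.060+.218*np.sin(th)+.004*np.cos(th)+.014)
    print(th,"TCP touching",p.round(4))
p,_=robot.read_camera("side"); c=cv2.resize(p[100:290,220:380],None,fx=3,fy=3,interpolation=cv2.INTER_CUBIC); cv2.imwrite("pics/s1.png",c[...,::-1])
E
```

```text
t 1.7 pos [ 0.4774 -0.0173  0.286 ] z [-0.001  0.001 -1.   ] yawY -0.416 F [-0.77  0.2   0.81] T [-0.04  0.12  0.01] open 0.0008 grip 0.0 q [-0.14 -0.22  1.68  0.    1.68  0.27]
0.84 TCP touching [ 0.4818 -0.0321  0.239 ]
0.7 TCP touching [ 0.4906 -0.0124  0.2175]
0.55 TCP touching [0.4986 0.0055 0.1914]
0.4 TCP touching [0.505  0.0196 0.1626]
0.3 TCP touching [0.5082 0.0268 0.1422]
0.2 TCP touching [0.5105 0.0321 0.1212]
0.12 TCP touching [0.5118 0.0349 0.1041]
0.06 TCP touching [0.5124 0.0362 0.0911]
0 TCP touching [0.5126 0.0368 0.078 ]
```

View pics/s1.png

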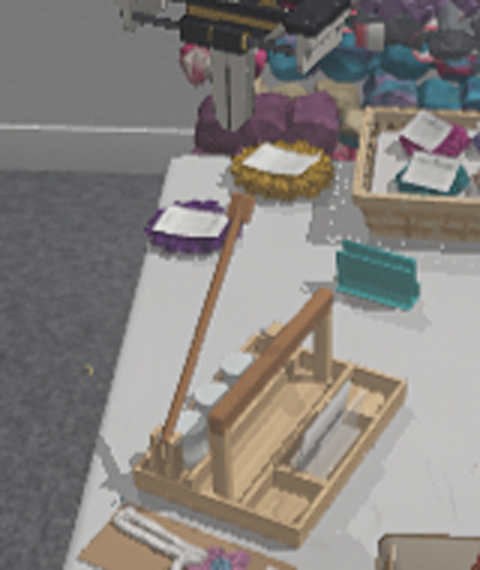

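The fingers sit just above and slightly outside the tab, which agrees with the computed pose. Next I follow the tab's arc down.

Emit:
arm_command([
  {"x": 0.003, "y": -0.042, "z": -0.04, "rx": 0, "ry": 0, "rz": -0.002, "claw": 255},
  {"x": 0.003, "y": -0.042, "z": -0.07, "rx": 0, "ry": 0, "rz": -0.002, "claw": 255},
  {"x": 0.003, "y": -0.042, "z": -0.09, "rx": 0, "ry": 0, "rz": -0.002, "claw": 255},
  {"x": 0.008, "y": -0.03, "z": -0.105, "rx": 0, "ry": 0, "rz": -0.002, "claw": 255},
  {"x": 0.014, "y": -0.018, "z": -0.12, "rx": 0, "ry": 0, "rz": -0.002, "claw": 255},
  {"x": 0.02, "y": -0.004, "z": -0.136, "rx": 0, "ry": 0, "rz": -0.002, "claw": 255},
  {"x": 0.026, "y": 0.01, "z": -0.154, "rx": 0, "ry": 0, "rz": -0.002, "claw": 255},
  {"x": 0.032, "y": 0.022, "z": -0.172, "rx": 0, "ry": 0, "rz": -0.002, "claw": 255},
  {"x": 0.036, "y": 0.033, "z": -0.19, "rx": 0, "ry": 0, "rz": -0.002, "claw": 255},
  {"x": 0.036, "y": 0.033, "z": -0.19, "rx": 0, "ry": 0, "rz": -0.002, "claw": 255},
])

```text
t: 2.58
tool_pos: [0.4948, 0.0005, 0.1886]
orientation: [-2.632, -1.711, 0.004]
force: [-0.0, 0.4, 0.2]
opening: 0.0004
gripper_force: 0.0
```

```bash
python3 st.py; python3 - <<'E'
from h import *
p,_=robot.read_camera("side"); c=cv2.resize(p[120:290,220:380],None,fx=3,fy=3,interpolation=cv2.INTER_CUBIC); cv2.imwrite("pics/s2.png",c[...,::-1])
E
```

```text
t 2.58 pos [0.4948 0.0005 0.1886] z [-0.003  0.001 -1.   ] yawY -0.418 F [-0.01  0.35  0.23] T [-0.05  0.09 -0.  ] open 0.0004 grip 0.0 q [-0.1  -0.15  1.79  0.    1.5   0.31]
```

View pics/s2.png

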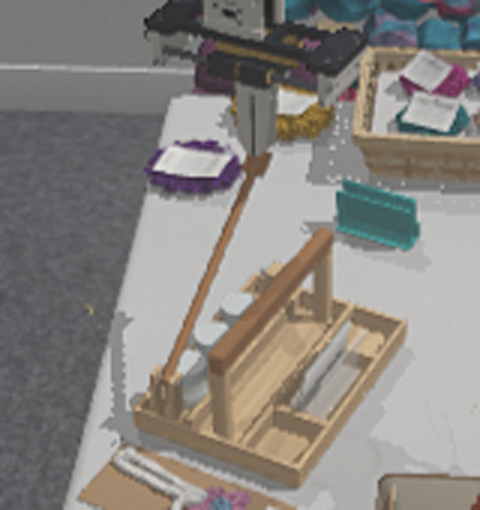

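The fingertips are resting on the tab, which has dropped to about 0.55 rad. The carrier has not moved.

Emit:
arm_command([
  {"x": 0.007, "y": 0.015, "z": -0.029, "rx": 0, "ry": 0, "rz": 0, "claw": 255},
  {"x": 0.013, "y": 0.028, "z": -0.058, "rx": 0, "ry": 0, "rz": 0, "claw": 255},
  {"x": 0.016, "y": 0.036, "z": -0.078, "rx": 0, "ry": 0, "rz": 0, "claw": 255},
  {"x": 0.019, "y": 0.042, "z": -0.098, "rx": 0, "ry": 0, "rz": 0, "claw": 255},
  {"x": 0.022, "y": 0.048, "z": -0.118, "rx": 0, "ry": 0, "rz": 0, "claw": 255},
  {"x": 0.024, "y": 0.053, "z": -0.14, "rx": 0, "ry": 0, "rz": 0, "claw": 255},
  {"x": 0.026, "y": 0.058, "z": -0.158, "rx": 0, "ry": 0, "rz": 0, "claw": 255},
  {"x": 0.026, "y": 0.059, "z": -0.174, "rx": 0, "ry": 0, "rz": 0, "claw": 255},
  {"x": 0.026, "y": 0.059, "z": -0.184, "rx": 0, "ry": 0, "rz": 0, "claw": 255},
])

```text
t: 3.38
tool_pos: [0.5081, 0.0286, 0.0978]
orientation: [-2.634, -1.711, 0.002]
force: [-0.2, 0.2, -0.3]
opening: 0.0003
gripper_force: 0.0
```

Emit:
arm_command([
  {"x": 0.001, "y": 0.002, "z": -0.01, "rx": 0, "ry": 0, "rz": 0, "claw": 255},
  {"x": 0.001, "y": 0.002, "z": -0.02, "rx": 0, "ry": 0, "rz": 0, "claw": 255},
  {"x": 0.001, "y": 0.002, "z": -0.028, "rx": 0, "ry": 0, "rz": 0, "claw": 255},
  {"x": 0.001, "y": 0.002, "z": -0.036, "rx": 0, "ry": 0, "rz": 0, "claw": 255},
  {"x": 0.001, "y": 0.002, "z": -0.04, "rx": 0, "ry": 0, "rz": 0, "claw": 255},
])

```text
t: 3.8
tool_pos: [0.5091, 0.0295, 0.0787]
orientation: [-2.635, -1.711, 0.0]
force: [-0.9, -0.0, -0.5]
opening: 0.0006
gripper_force: 0.0
```

```bash
python3 st.py
```

```text
t 3.8 pos [0.5091 0.0295 0.0787] z [-0. -0. -1.] yawY -0.419 F [-0.91 -0.03 -0.47] T [-0.08  0.11 -0.05] open 0.0006 grip 0.02702635913379936 q [-0.04 -0.02  1.87 -0.    1.28  0.38]
```

Emit:
arm_command([
  {"x": 0, "y": 0, "z": -0.004, "rx": 0, "ry": 0, "rz": 0, "claw": 255},
  {"x": 0, "y": 0, "z": -0.006, "rx": 0, "ry": 0, "rz": 0, "claw": 255},
  {"x": 0, "y": 0, "z": -0.006, "rx": 0, "ry": 0, "rz": 0, "claw": 255},
])

```text
t: 4.05
tool_pos: [0.5091, 0.0295, 0.076]
orientation: [-2.635, -1.711, 0.0]
force: [0.1, 0.3, 0.2]
opening: 0.0005
gripper_force: 0.0
```

```bash
python3 st.py;  python3 - <<'E'
from h import *
p,D=robot.read_camera("side"); c=cv2.resize(p[160:290,230:380],None,fx=4,fy=4,interpolation=cv2.INTER_CUBIC); cv2.imwrite("pics/s3.png",c[...,::-1])
E
```

```text
t 4.05 pos [0.5091 0.0295 0.076 ] z [-0.  0. -1.] yawY -0.419 F [0.06 0.32 0.25] T [-0.06  0.08  0.  ] open 0.0005 grip 0.0 q [-0.04 -0.01  1.88 -0.    1.28  0.38]
```

View pics/s3.png

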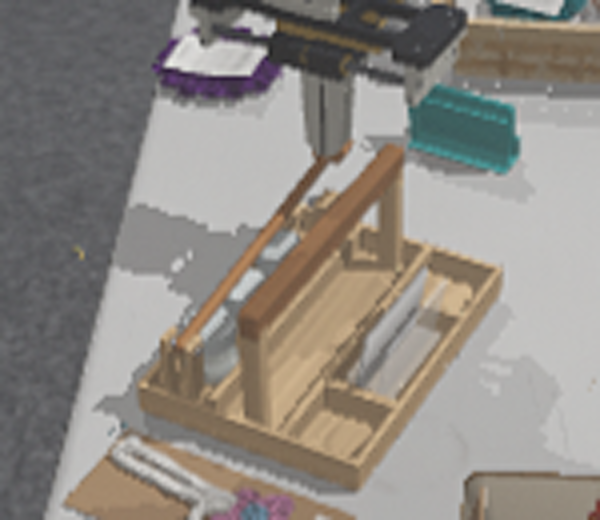

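The bar is nearly level with the fingertips on the tab, but no force shows yet. I'll press further in small steps.

Emit:
arm_command([
  {"x": 0, "y": 0, "z": -0.004, "rx": 0, "ry": 0, "rz": 0, "claw": 255},
  {"x": 0, "y": 0, "z": -0.004, "rx": 0, "ry": 0, "rz": 0, "claw": 255},
])

```text
t: 4.27
tool_pos: [0.5092, 0.0296, 0.074]
orientation: [-2.635, -1.711, -0.0]
force: [0.4, 0.3, 0.5]
opening: 0.0003
gripper_force: 0.0
```

Emit:
arm_command([
  {"x": 0, "y": 0, "z": -0.004, "rx": 0, "ry": 0, "rz": 0, "claw": 255},
  {"x": 0, "y": 0, "z": -0.004, "rx": 0, "ry": 0, "rz": 0, "claw": 255},
])

```text
t: 4.43
tool_pos: [0.509, 0.0296, 0.0718]
orientation: [-2.635, -1.711, 0.0]
force: [-0.6, 0.3, 1.2]
opening: 0.0004
gripper_force: 0.0
```

```bash
cat > bar.py <<'E'
from fit import *
out=fit()
mid=np.array([.5165,-.0965]);d=np.array([.409,.913]);ex=np.array([.913,-.409])
for n in ("side","top"):
    P=out[n]
    L=np.c_[(P[:,:2]-mid)@ex,(P[:,:2]-mid)@d,P[:,2]]
    b=L[(abs(L[:,0]+.058)<.006)&(L[:,1]>-.08)&(L[:,1]<.1)&(L[:,2]>.057)&(L[:,2]<.1)]
    f=np.polyfit(b[:,1],b[:,2],1,); print(n,len(b),"slope",f.round(4),"y range",b[:,1].min().round(3),b[:,1].max().round(3))
    for y in np.arange(-.08,.1,.03):
        k=b[(b[:,1]>y)&(b[:,1]<y+.03)]
        if len(k): print("  ",y.round(2),len(k),np.percentile(k[:,2],[50,90]).round(4))
E
python3 st.py; python3 bar.py
```

```text
t 4.43 pos [0.509  0.0296 0.0718] z [-0.  0. -1.] yawY -0.419 F [-0.58  0.28  1.19] T [-0.05  0.06 -0.03] open 0.0004 grip 0.01620219962205738 q [-0.04 -0.01  1.88 -0.    1.27  0.38]
side 143 slope [0.0977 0.0729] y range -0.08 0.098
   -0.08 24 [0.0667 0.0688]
   -0.05 29 [0.0695 0.0721]
   -0.02 24 [0.0727 0.0745]
   0.01 26 [0.0748 0.0794]
   0.04 22 [0.0779 0.0795]
   0.07 18 [0.082  0.0839]
top 107 slope [0.1032 0.074 ] y range -0.08 0.084
   -0.08 25 [0.0677 0.0716]
   -0.05 25 [0.0703 0.0748]
   -0.02 23 [0.0712 0.0769]
   0.01 23 [0.0767 0.0808]
   0.04 5 [0.0803 0.0836]
   0.07 6 [0.0837 0.0868]
```

```bash
python3 - <<'E'
from h import *
a=np.load("sideL.npz");b=np.load("topL.npz")
c1=cv2.resize(a["p"][170:235,275:340],None,fx=6,fy=6,interpolation=cv2.INTER_CUBIC)
c2=cv2.resize(b["p"][170:235,295:360],None,fx=6,fy=6,interpolation=cv2.INTER_CUBIC)
cv2.imwrite("pics/z4.png",np.hstack([c1,c2])[...,::-1])
# expected tip / tab pixels
print(proj("side",np.array([[.509,.0296,.058],[.509,.0296,.085],[.5092,.0297,.11]])).round(1)-[275,170])
# finger points lowest
Q=a["Q"];m=(abs(Q[...,0]-.509)<.03)&(abs(Q[...,1]-.0296)<.03)&(Q[...,2]>.05)&(Q[...,2]<.13)
c=a["p"].astype(int); g=m&(abs(c[...,0]-c[...,2])<22)
v,u=np.where(g); o=np.argsort(-v)[:12]
for i in o: print(u[i]-275,v[i]-170,Q[v[i],u[i]].round(4),a["p"][v[i],u[i]])
E
```

```text
[[36.6 35.8]
 [36.5 28.5]
 [36.5 21.5]]
33 36 [ 5.008e-01 -2.000e-04  7.900e-02] [126 116 108]
34 35 [0.5032 0.0066 0.0777] [133 125 120]
35 34 [0.5058 0.0107 0.0785] [146 139 135]
36 33 [0.5082 0.0184 0.0766] [171 168 164]
39 32 [0.5172 0.0162 0.0822] [167 164 160]
38 31 [0.5138 0.0229 0.0809] [126 113 105]
40 31 [0.5196 0.0251 0.0795] [157 153 150]
33 30 [0.498  0.0355 0.0748] [151 142 135]
37 30 [0.5115 0.0152 0.0899] [111 101  90]
41 30 [0.5224 0.0277 0.0815] [173 168 164]
35 29 [0.5051 0.0221 0.0884] [86 81 77]
33 29 [0.4983 0.0326 0.0806] [136 128 119]
```

View pics/z4.png

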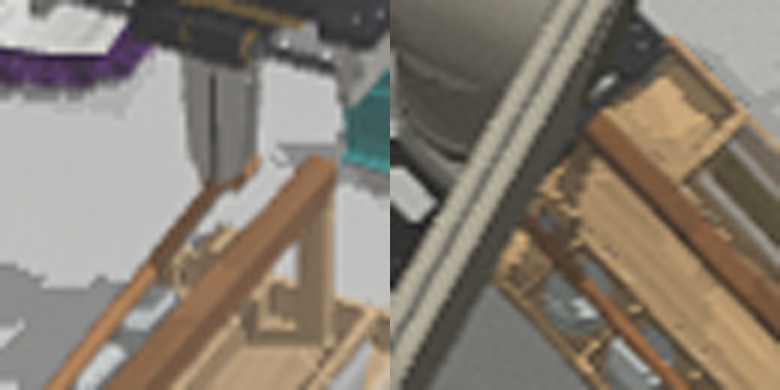

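The fingertips are still on the tab, and both clouds put the bar at about 0.1 rad. The true contact is about 20 mm higher than nominal, so roughly 20 mm of travel remains. I'll press on while watching the force.

Emit:
arm_command([
  {"x": 0, "y": 0, "z": -0.005, "rx": 0, "ry": 0, "rz": 0, "claw": 255},
  {"x": 0, "y": 0, "z": -0.01, "rx": 0, "ry": 0, "rz": 0, "claw": 255},
  {"x": 0, "y": 0, "z": -0.01, "rx": 0, "ry": 0, "rz": 0, "claw": 255},
])

```text
t: 4.78
tool_pos: [0.5092, 0.0297, 0.0669]
orientation: [-2.635, -1.711, -0.001]
force: [-0.3, 0.7, 0.6]
opening: 0.0004
gripper_force: 0.3
```

Emit:
arm_command([
  {"x": 0, "y": 0, "z": -0.005, "rx": 0, "ry": 0, "rz": 0, "claw": 255},
  {"x": 0, "y": 0, "z": -0.01, "rx": 0, "ry": 0, "rz": 0, "claw": 255},
  {"x": 0, "y": 0, "z": -0.01, "rx": 0, "ry": 0, "rz": 0, "claw": 255},
])

```text
t: 5.03
tool_pos: [0.5087, 0.0295, 0.0614]
orientation: [-2.635, -1.711, 0.001]
force: [-0.3, -0.4, -0.2]
opening: 0.0001
gripper_force: 0.1
```

```bash
python3 st.py; python3 bar.py | grep slope
```

```text
t 5.03 pos [0.5087 0.0295 0.0614] z [-0.001 -0.    -1.   ] yawY -0.419 F [-0.33 -0.36 -0.2 ] T [-0.05  0.16 -0.02] open 0.0001 grip 0.12868612131569535 q [-0.04  0.01  1.89 -0.    1.25  0.38]
side 140 slope [0.0497 0.068 ] y range -0.08 0.096
top 103 slope [0.0552 0.0702] y range -0.08 0.08
```

Emit:
arm_command([
  {"x": 0, "y": 0, "z": -0.004, "rx": 0, "ry": 0, "rz": 0, "claw": 255},
  {"x": 0, "y": 0, "z": -0.008, "rx": 0, "ry": 0, "rz": 0, "claw": 255},
  {"x": 0, "y": 0, "z": -0.008, "rx": 0, "ry": 0, "rz": 0, "claw": 255},
])

```text
t: 5.38
tool_pos: [0.5088, 0.0295, 0.0575]
orientation: [-2.635, -1.711, 0.001]
force: [-0.2, -0.6, 0.7]
opening: 0.0006
gripper_force: 0.0
```

Emit:
arm_command([
  {"x": 0, "y": 0, "z": -0.004, "rx": 0, "ry": 0, "rz": 0, "claw": 255},
  {"x": 0, "y": 0, "z": -0.008, "rx": 0, "ry": 0, "rz": 0, "claw": 255},
  {"x": 0, "y": 0, "z": -0.008, "rx": 0, "ry": 0, "rz": 0, "claw": 255},
])

```text
t: 5.63
tool_pos: [0.5088, 0.0296, 0.0536]
orientation: [-2.634, -1.711, 0.001]
force: [-0.1, 0.1, -0.9]
opening: 0.0002
gripper_force: 0.0
```

```bash
python3 st.py; python3 bar.py
```

```text
t 5.63 pos [0.5088 0.0296 0.0536] z [-0.001  0.    -1.   ] yawY -0.419 F [-0.12  0.11 -0.95] T [-0.07  0.12 -0.04] open 0.0002 grip 0.0 q [-0.04  0.02  1.89 -0.    1.23  0.38]
side 129 slope [0.0039 0.063 ] y range -0.08 0.1
   -0.08 27 [0.0628 0.0659]
   -0.05 26 [0.0625 0.0661]
   -0.02 24 [0.0629 0.0659]
   0.01 23 [0.063  0.0647]
   0.04 18 [0.0633 0.0661]
   0.07 11 [0.0645 0.0659]
top 101 slope [0.0083 0.0651] y range -0.08 0.073
   -0.08 24 [0.0647 0.07  ]
   -0.05 24 [0.0649 0.0695]
   -0.02 25 [0.0645 0.0695]
   0.01 24 [0.0662 0.07  ]
   0.04 3 [0.0666 0.0694]
   0.07 1 [0.0642 0.0642]
```

Both clouds now put the bar slope near 0 with its top at about 65 mm, so it has snapped shut. I'll back off gently and check that it stays shut.

Emit:
arm_command([
  {"x": 0, "y": 0, "z": 0.01, "rx": 0, "ry": 0, "rz": 0, "claw": 255},
  {"x": 0, "y": 0, "z": 0.02, "rx": 0, "ry": 0, "rz": 0, "claw": 255},
  {"x": 0, "y": 0, "z": 0.03, "rx": 0, "ry": 0, "rz": 0, "claw": 255},
  {"x": 0, "y": 0, "z": 0.03, "rx": 0, "ry": 0, "rz": 0, "claw": 255},
])

```text
t: 6.07
tool_pos: [0.5104, 0.0295, 0.071]
orientation: [2.634, 1.71, 0.003]
force: [-0.8, 0.2, 0.1]
opening: 0.0
gripper_force: 0.0
```

```bash
python3 st.py; python3 bar.py|grep slope
```

```text
t 6.07 pos [0.5104 0.0295 0.071 ] z [ 0.003 -0.    -1.   ] yawY -0.419 F [-0.84  0.21  0.08] T [-0.05  0.05 -0.01] open 0.0 grip 0.0 q [-0.04 -0.01  1.88 -0.    1.26  0.38]
side 127 slope [-0.0032  0.0632] y range -0.078 0.099
top 104 slope [-0.0003  0.065 ] y range -0.078 0.085
```

Emit:
arm_command([
  {"x": 0, "y": 0, "z": 0.08, "rx": 0, "ry": 0, "rz": 0, "claw": 255},
  {"x": 0, "y": 0, "z": 0.16, "rx": 0, "ry": 0, "rz": 0, "claw": 255},
  {"x": 0, "y": 0, "z": 0.24, "rx": 0, "ry": 0, "rz": 0, "claw": 120},
  {"x": 0.005, "y": -0.08, "z": 0.26, "rx": 0, "ry": 0, "rz": 0, "claw": 0},
  {"x": 0.01, "y": -0.16, "z": 0.26, "rx": 0, "ry": 0, "rz": 0, "claw": 0},
  {"x": 0.014, "y": -0.23, "z": 0.26, "rx": 0, "ry": 0, "rz": 0, "claw": 0},
  {"x": 0.014, "y": -0.252, "z": 0.26, "rx": 0, "ry": 0, "rz": 0, "claw": 0},
  {"x": 0.014, "y": -0.252, "z": 0.26, "rx": 0, "ry": 0, "rz": 0, "claw": 0},
  {"x": 0.014, "y": -0.252, "z": 0.26, "rx": 0, "ry": 0, "rz": 0, "claw": 0},
])

```text
t: 6.92
tool_pos: [0.5158, -0.0965, 0.1986]
orientation: [-2.635, -1.708, 0.0]
force: [-0.0, 0.4, 0.1]
opening: 0.0422
gripper_force: 0.0
```

```bash
python3 st.py; python3 bar.py|grep slope; python3 - <<'E'
from h import *
s=robot.read_state(); T=s["tool_pos"]; Rm=R.from_rotvec(s["orientation"]).as_matrix()
a=np.load("sideL.npz"); p=a["p"].copy(); Q=a["Q"]
L=(Q-T)@Rm   # tool frame
m=(abs(L[...,0])<.02)&(abs(L[...,1])<.075)&(abs(L[...,1])>.03)&(L[...,2]>-.03)&(L[...,2]<.06)
print("finger pts tool z pct",np.percentile(L[m][:,2],[50,90,97,100]).round(4), "y",np.percentile(L[m][:,1],[0,50,100]).round(3),m.sum())
c=cv2.resize(p[130:280,240:370],None,fx=4,fy=4,interpolation=cv2.INTER_CUBIC)
for q in ([0,.055,.014],[0,-.055,.014],[0,.055,-.010],[0,-.055,-.010]):
    u=(proj("side",T+Rm@np.array(q))[0]-[240,130])*4; cv2.circle(c,(int(u[0]),int(u[1])),3,(255,0,0),-1)
cv2.imwrite("pics/s5.png",c[...,::-1])
E
```

```text
t 6.92 pos [ 0.5158 -0.0965  0.1986] z [-0.001  0.001 -1.   ] yawY -0.421 F [-0.02  0.43  0.07] T [-0.03  0.08 -0.01] open 0.0422 grip 0.0 q [-0.28 -0.07  1.7   0.    1.51  0.14]
side 127 slope [-0.0019  0.0632] y range -0.079 0.096
top 107 slope [-0.0101  0.0642] y range -0.078 0.099
finger pts tool z pct [-0.0256 -0.02   -0.0172 -0.0154] y [-0.038  0.033  0.039] 22
```

View pics/s5.png

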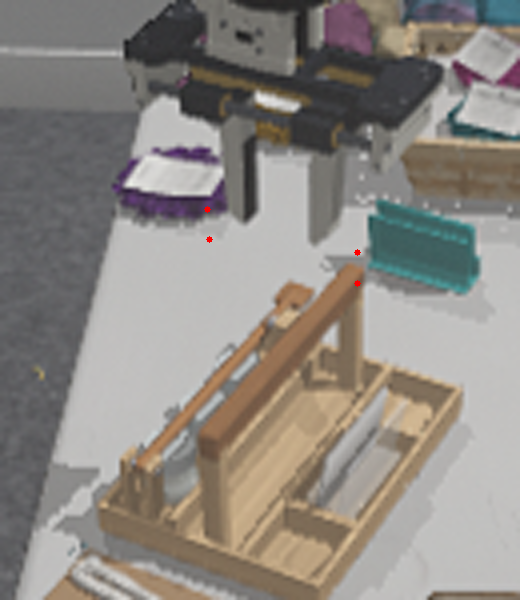

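The keeper stays shut, with the tab down beside the catch at (293,295) in the crop. The image shows the real fingertips about 25 mm above the reported ones, and the lateral position matches. So for the handle grasp I command z ≈ 0.076.

Emit:
arm_command([
  {"x": 0.001, "y": 0, "z": -0.05, "rx": 0, "ry": 0, "rz": 0, "claw": 90},
  {"x": 0.001, "y": 0, "z": -0.1, "rx": 0, "ry": 0, "rz": 0, "claw": 90},
  {"x": 0.001, "y": 0, "z": -0.14, "rx": 0, "ry": 0, "rz": 0, "claw": 90},
  {"x": 0.001, "y": 0, "z": -0.17, "rx": 0, "ry": 0, "rz": 0, "claw": 90},
  {"x": 0.001, "y": 0, "z": -0.2, "rx": 0, "ry": 0, "rz": 0, "claw": 90},
  {"x": 0.001, "y": 0, "z": -0.2, "rx": 0, "ry": 0, "rz": 0, "claw": 90},
])

```text
t: 7.52
tool_pos: [0.5142, -0.0942, 0.0954]
orientation: [-2.629, -1.711, 0.006]
force: [-0.1, 0.2, -0.8]
opening: 0.0601
gripper_force: 0.0
```

Emit:
arm_command([
  {"x": 0, "y": 0, "z": -0.015, "rx": 0, "ry": 0, "rz": 0, "claw": 90},
  {"x": 0, "y": 0, "z": -0.03, "rx": 0, "ry": 0, "rz": 0, "claw": 90},
  {"x": 0, "y": 0, "z": -0.047, "rx": 0, "ry": 0, "rz": 0, "claw": 90},
  {"x": 0, "y": 0, "z": -0.047, "rx": 0, "ry": 0, "rz": 0, "claw": 90},
])

```text
t: 7.85
tool_pos: [0.5159, -0.096, 0.0742]
orientation: [-2.634, -1.711, 0.002]
force: [-0.5, -0.0, 0.2]
opening: 0.0601
gripper_force: 0.0
```

```bash
python3 st.py; python3 - <<'E'
from h import *
p,D=robot.read_camera("side"); c=cv2.resize(p[150:280,240:370],None,fx=4,fy=4,interpolation=cv2.INTER_CUBIC); cv2.imwrite("pics/s6.png",c[...,::-1])
E
```

```text
t 7.85 pos [ 0.5159 -0.096   0.0742] z [-0.002  0.    -1.   ] yawY -0.419 F [-0.46 -0.    0.16] T [-0.06  0.15  0.07] open 0.0601 grip 0.0 q [-0.28  0.03  1.84  0.    1.28  0.14]
```

View pics/s6.png

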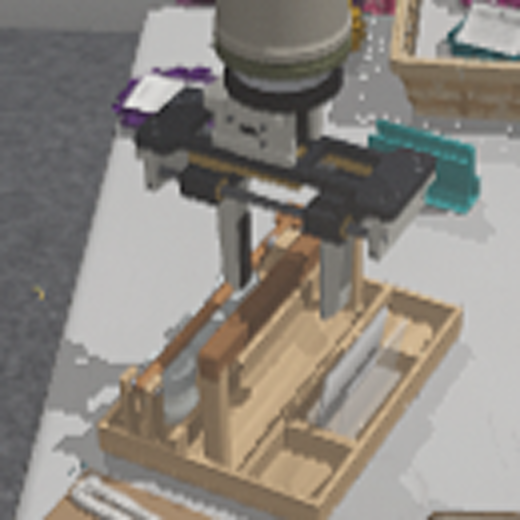

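The fingers straddle the handle with their tips just below it, so I close them.

Emit:
arm_command([
  {"x": 0, "y": 0, "z": 0, "rx": 0, "ry": 0, "rz": 0, "claw": 255},
  {"x": 0, "y": 0, "z": 0, "rx": 0, "ry": 0, "rz": 0, "claw": 255},
  {"x": 0, "y": 0, "z": 0, "rx": 0, "ry": 0, "rz": 0, "claw": 255},
  {"x": 0, "y": 0, "z": 0, "rx": 0, "ry": 0, "rz": 0, "claw": 255},
  {"x": 0, "y": 0, "z": 0, "rx": 0, "ry": 0, "rz": 0, "claw": 255},
  {"x": 0, "y": 0, "z": 0, "rx": 0, "ry": 0, "rz": 0, "claw": 255},
  {"x": 0, "y": 0, "z": 0, "rx": 0, "ry": 0, "rz": 0, "claw": 255},
  {"x": 0, "y": 0, "z": 0, "rx": 0, "ry": 0, "rz": 0, "claw": 255},
  {"x": 0, "y": 0, "z": 0, "rx": 0, "ry": 0, "rz": 0, "claw": 255},
  {"x": 0, "y": 0, "z": 0, "rx": 0, "ry": 0, "rz": 0, "claw": 255},
], squeeze=50)

```text
t: 8.73
tool_pos: [0.5163, -0.0963, 0.0757]
orientation: [-2.634, -1.711, 0.001]
force: [-5.2, 1.9, 4.1]
opening: 0.0157
gripper_force: 50.0
```

```bash
python3 st.py; python3 bar.py|grep slope
```

```text
t 8.73 pos [ 0.5163 -0.0963  0.0757] z [-0.001  0.    -1.   ] yawY -0.419 F [-5.16  1.93  4.13] T [ 0.15  0.78 -0.1 ] open 0.0157 grip 50.00115215778351 q [-0.28  0.03  1.83  0.    1.28  0.14]
side 97 slope [-0.0062  0.0632] y range -0.08 0.1
top 54 slope [0.016  0.0652] y range -0.08 0.1
```

Gripped at 15.7 mm, which matches the 16 mm bar. I lift slowly by about 10 cm, starting with 4 cm.

Emit:
arm_command([
  {"x": 0, "y": 0, "z": 0.008, "rx": 0, "ry": 0, "rz": 0, "claw": 255},
  {"x": 0, "y": 0, "z": 0.016, "rx": 0, "ry": 0, "rz": 0, "claw": 255},
  {"x": 0, "y": 0, "z": 0.024, "rx": 0, "ry": 0, "rz": 0, "claw": 255},
  {"x": 0, "y": 0, "z": 0.032, "rx": 0, "ry": 0, "rz": 0, "claw": 255},
  {"x": 0, "y": 0, "z": 0.04, "rx": 0, "ry": 0, "rz": 0, "claw": 255},
  {"x": 0, "y": 0, "z": 0.05, "rx": 0, "ry": 0, "rz": 0, "claw": 255},
  {"x": 0, "y": 0, "z": 0.06, "rx": 0, "ry": 0, "rz": 0, "claw": 255},
  {"x": 0, "y": 0, "z": 0.07, "rx": 0, "ry": 0, "rz": 0, "claw": 255},
  {"x": 0, "y": 0, "z": 0.08, "rx": 0, "ry": 0, "rz": 0, "claw": 255},
  {"x": 0, "y": 0, "z": 0.08, "rx": 0, "ry": 0, "rz": 0, "claw": 255},
])

```text
t: 9.67
tool_pos: [0.5175, -0.0967, 0.1172]
orientation: [2.633, 1.71, 0.002]
force: [0.6, -0.3, -6.2]
opening: 0.0152
gripper_force: 50.0
```

```bash
cat > lv.py <<'E'
from fit import *
fit(); mid=np.array([.5165,-.0965]);d=np.array([.409,.913]);ex=np.array([.913,-.409])
import sys; h=float(sys.argv[1])
for n in ("side","top"):
    a=np.load(n+"L.npz"); P=a["Q"][(a["p"][...,0].astype(int)-a["p"][...,2]>35)]
    L=np.c_[(P[:,:2]-mid)@ex,(P[:,:2]-mid)@d,P[:,2]-h]
    f=L[(abs(abs(L[:,0])-.078)<.012)&(abs(L[:,1])<.12)&(L[:,2]>.018)&(L[:,2]<.04)]
    A=np.c_[f[:,:2],np.ones(len(f))]; print(n,"rim plane",np.linalg.lstsq(A,f[:,2],rcond=None)[0].round(4),len(f))
    b=L[(abs(L[:,0]+.058)<.006)&(L[:,1]>-.08)&(L[:,1]<.1)&(L[:,2]>.055)&(L[:,2]<.1)]
    if len(b)>10: print("  bar slope",np.polyfit(b[:,1],b[:,2],1).round(4),len(b))
E
python3 st.py; python3 lv.py .04
```

```text
t 9.67 pos [ 0.5175 -0.0967  0.1172] z [ 0.002 -0.001 -1.   ] yawY -0.419 F [ 0.62 -0.27 -6.17] T [-0.05  0.05  0.  ] open 0.0152 grip 49.997241497039795 q [-0.28 -0.01  1.8   0.    1.35  0.14]
side rim plane [-0.0054  0.0012  0.0265] 332
  bar slope [-0.0027  0.0641] 88
top rim plane [ 0.0006 -0.0007  0.0293] 170
  bar slope [0.0001 0.0659] 55
```

The carrier is level, the bar is shut, and the wrist carries about 6 N. I lift the remaining 6 cm and let it settle.

Emit:
arm_command([
  {"x": 0, "y": 0, "z": 0.012, "rx": 0, "ry": 0, "rz": 0, "claw": 255},
  {"x": 0, "y": 0, "z": 0.026, "rx": 0, "ry": 0, "rz": 0, "claw": 255},
  {"x": 0, "y": 0, "z": 0.042, "rx": 0, "ry": 0, "rz": 0, "claw": 255},
  {"x": 0, "y": 0, "z": 0.058, "rx": 0, "ry": 0, "rz": 0, "claw": 255},
  {"x": 0, "y": 0, "z": 0.074, "rx": 0, "ry": 0, "rz": 0, "claw": 255},
  {"x": 0, "y": 0, "z": 0.09, "rx": 0, "ry": 0, "rz": 0, "claw": 255},
  {"x": 0, "y": 0, "z": 0.104, "rx": 0, "ry": 0, "rz": 0, "claw": 255},
  {"x": 0, "y": 0, "z": 0.114, "rx": 0, "ry": 0, "rz": 0, "claw": 255},
  {"x": 0, "y": 0, "z": 0.12, "rx": 0, "ry": 0, "rz": 0, "claw": 255},
  {"x": 0, "y": 0, "z": 0.12, "rx": 0, "ry": 0, "rz": 0, "claw": 255},
])

```text
t: 10.6
tool_pos: [0.5171, -0.0966, 0.1766]
orientation: [2.634, 1.71, 0.001]
force: [-0.3, -0.2, -7.3]
opening: 0.0159
gripper_force: 50.0
```

Emit:
arm_command([
  {"x": 0, "y": 0, "z": 0, "rx": 0, "ry": 0, "rz": 0, "claw": 255},
  {"x": 0, "y": 0, "z": 0, "rx": 0, "ry": 0, "rz": 0, "claw": 255},
  {"x": 0, "y": 0, "z": 0, "rx": 0, "ry": 0, "rz": 0, "claw": 255},
  {"x": 0, "y": 0, "z": 0, "rx": 0, "ry": 0, "rz": 0, "claw": 255},
  {"x": 0, "y": 0, "z": 0, "rx": 0, "ry": 0, "rz": 0, "claw": 255},
  {"x": 0, "y": 0, "z": 0, "rx": 0, "ry": 0, "rz": 0, "claw": 255},
  {"x": 0, "y": 0, "z": 0, "rx": 0, "ry": 0, "rz": 0, "claw": 255},
  {"x": 0, "y": 0, "z": 0, "rx": 0, "ry": 0, "rz": 0, "claw": 255},
  {"x": 0, "y": 0, "z": 0, "rx": 0, "ry": 0, "rz": 0, "claw": 255},
  {"x": 0, "y": 0, "z": 0, "rx": 0, "ry": 0, "rz": 0, "claw": 255},
])

```text
t: 11.43
tool_pos: [0.5167, -0.0965, 0.1756]
orientation: [2.635, 1.711, 0.0]
force: [-0.4, 0.4, -7.6]
opening: 0.0157
gripper_force: 50.0
```

```bash
python3 st.py; python3 lv.py .10; python3 - <<'E'
from h import *
p=np.load("sideL.npz")["p"]; c=cv2.resize(p[110:280,230:380],None,fx=3,fy=3,interpolation=cv2.INTER_CUBIC); cv2.imwrite("pics/s7.png",c[...,::-1])
E
```

```text
t 11.43 pos [ 0.5167 -0.0965  0.1756] z [ 0.  0. -1.] yawY -0.419 F [-0.42  0.42 -7.58] T [-0.08  0.1  -0.02] open 0.0157 grip 49.9973326921463 q [-0.28 -0.06  1.73  0.    1.47  0.14]
side rim plane [-0.0041  0.0009  0.0258] 335
  bar slope [-0.0013  0.0629] 94
top rim plane [ 0.011  -0.0023  0.0282] 185
  bar slope [-0.0118  0.0644] 59
```

View pics/s7.png

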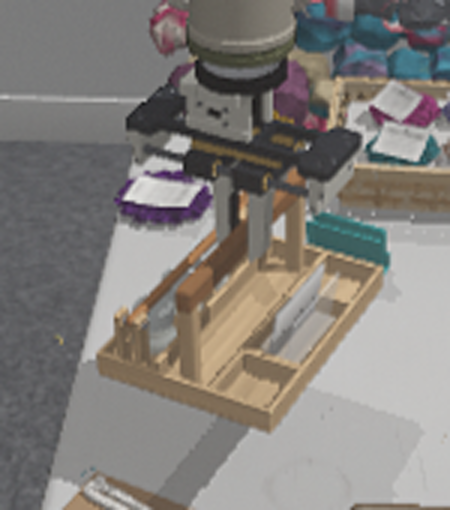

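The carrier hangs level and still about 10 cm up. The bar is shut, and the jars and card stand are in place.

```bash
python3 -c "
from plant import robot
print(robot.close_job())"
```

```text
the job is handed in; nothing more can be done
None
```

The job is handed in: the keeper bar is snapped shut, and the gripper holds the carrier by its handle about 10 cm up, level and still, with the jars and card stand in place; the close call returned no verdict.

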